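Fit the star wheel to the vial turntable and load a vial

TASK

Set the vial turntable up for the large vials. Lift the star wheel with six pockets out of its storage dish, put it over the pilot on the turret and turn it until its three holes line up with the three studs, so that it sits fully home and flat on the turret; then fold the locking lever down over it, and stand the large vial upright on the turntable's plate inside one of the wheel's pockets. Let go of everything and leave the small vial where it stands.

Things in the scene. Friction and masses are not known exactly. Their poses are not given: they have to be found in the camera images.
- dish: Fixed round grey storage dish, 130 mm across, 37 mm high on four short feet, with a round cavity 121 mm across and 12 mm deep; origin at the centre of its underside, z up. The wheel lies flat in the cavity, its underside 25 mm above the table, at any turn. (A smaller wheel with eight pockets lies on the table elsewhere; it is not needed.)
- wheel_center (a point): Centre of the white six-pocket star wheel, on its axis (z, up), 16 mm above its underside. Plate 10 mm thick, 116 mm across; in the middle a boss to grip, 34 mm across, its top 32 mm above the underside, with an 18 mm bore right through. Weighs 110 to 180 g. Six open pockets of 17.5 mm radius in the rim, centred 56 mm from the axis, at 0, 60, 120 .. 300 degrees from its x axis.
- wheel_hole (a point): Centre, at the underside, of one of the wheel's three through holes: 11 mm across, 26 mm from the axis, at 30, 150 and 270 degrees from the wheel's x axis, counter-clockwise from above. This is the one at 30 degrees; the holes are alike. Axes as wheel_center's.
- turret_seat (a point): Centre of the flat top face of the turret, a 72 mm disc on the turntable, 52 mm above the table, where the wheel's underside must rest; z up. In its middle stands a pilot 15 mm across, 28 mm high with a tapered top, then two cheeks (to 40 mm) that hold the lever upright; all pass through the wheel's bore. The turret's gear holds it: it does not turn under light forces.
- turret_stud (a point): Foot of one of the turret's three studs, 8 mm across with tapered tips, 8 mm high above the seat, 26 mm from its axis, at 30, 150 and 270 degrees from the x axis of turret_seat, counter-clockwise from above; this is the one at 30 degrees. The wheel fits at three turns, 120 degrees apart, with some 3 degrees of play; otherwise it stands on the stud tips, 8 mm too high.
- lever (a joint): Locking lever, a dark bar 6 mm square, pivoted on the turret's axis 36 mm above turret_seat and 30 mm long from the pivot. 0 = upright; about 1.57 rad = folded flat over the boss, pointing along the y axis (+y) of turret_seat. Pushed at its end with 1 to 2 N, it stays where it is left. It folds flat only over a wheel that is home.
- turntable: Fixed grey bench turntable, 160 mm square, with a round steel plate 158 mm across whose top is 44 mm above the table (8 mm below turret_seat). Origin at the centre of its underside, z up, x towards the machine's back. A guide rail of 76 mm radius, its top 30 mm above the plate, runs round the plate's back, up to 98 degrees to either side of x; the front is open.
- vial_center (a point): Centre of the large vial, half-way up: 62 mm high; body 31 mm across up to 50 mm, then a dark cap 20 mm across; it stands on the table. In the pocket its foot stands on the steel plate; the wheel's plate beside it then rises 18 mm above its foot.
- vial_small_center (a point): Centre, half-way up, of the small vial (26 mm across, 52 mm high, white cap), which stays where it is.
Things that resemble listed ones, but are neither listed nor needed, are in the scene too. Leave any red look-alike of the part that bears vial_center alone.

How it is judged:
By the outcome, as a careful person would: the job done as asked, in the order asked, and still so for the second after the job is handed in, with the robot touching nothing.
It also fails if it takes over 61 s, if anything falls off the work surface, if the arm or the gripper's body presses on something with over 40 N, if the wrist force passes 120 N, or if a joint passes its speed limit or range.

ROBOT

A 6-joint arm with a two-finger parallel gripper is mounted at the origin on the work surface; the furniture and walls round the work are solid. World frame = base frame: x ahead of the robot, y to its left, z up, the work surface at z = 0. Lengths are in m, angles in rad, forces in N, time in s.
With the tool pointing down it reaches from about 0.375 to 0.975 m from the base axis. Payload 3.8 kg.
Tool frame: the origin (TCP) lies midway between the tips of the shut fingers; the grasp point (between the pads) lies 19 mm behind it; z points along the fingers, y is the line along which they close (so a half turn about z gives the same grasp; the last joint's range is limited). The gripper opens to 88 mm and grips with 3 to 60 N. Pads are 18 mm wide; open, the fingers measure 123 mm over their backs; the gripper's body (75 mm by 187 mm) begins 45 mm behind the grasp point.
Start: joints at [1.192, 0.264, 1.604, -0, 1.274, -0.037], TCP at [0.226, 0.636, 0.239] pointing down, gripper open.
Joint ranges: [-2.63, 2.63], [-0.94, 2.18], [0.31, 2.57], [-1.31, 4.45], [0, 2.66], [-2.55, 2.55]. Speed limits (rad/s): [2.57, 2.57, 3.14, 3.14, 3.14, 3.14].

INTERFACE

Orientations are given as a unit quaternion [w, x, y, z].
In Python, from plant import * gives the robot as it stands.
- The arm moves only by the tool arm_command, never from a script. Its argument "targets" is a list of rows, each a list of 3 entries, a list of its own where there are three numbers: the gripper command: -1 is shut, 1 is fully open, values between are in proportion, then the shift along the tool's x, y, z in units of 250 mm (1.0 is 250 mm), then the turn, a rotation vector about the tool's x, y, z in units of 1.5 rad (1.0 is 1.5 rad). In form: [[fingers, [tx, ty, tz], [rx, ry, rz]], ...]. A call has 1 to 12 rows; each row is the pose to reach, as a shift and turn from the pose commanded when the call began, along the tool's axes at that moment; what a row does not reach only later rows make up. A row lasts 1/12 s, in which the tool goes at most 41.7 mm and 7.16 degrees, less where a joint would pass 70% of its speed; a pose out of reach is approached as far as the arm can. A call with a number of a shift or a turn outside -1 to 1 is refused whole. A call with a gripper value outside its range is refused whole. The fingers move at their own pace and stop on an object; "newtons" is the grip in N (left out, the last holds). Time passes only in rows, so rows that repeat a pose let the fingers close. It gives the time, the measured TCP pose, the force, the opening and the grip force at its end, in the units of the state.
- read_state(): the state, without advancing time (a new reading comes with each control period).
- grab_frame(name): name is "scene" or "top"; returns a dict with "frame" (480x640x3 uint8, blue, green, red), "vertical_fov" (degrees; the focal length in pixels is half the picture's height over the tangent of half this angle, whatever the lens; pixels are square), "cx", "cy" (the principal point, pixels), "R" (3x3) and "t" (3): a world point X has camera coordinates R X + t. Camera axes: x right, y down, z forward; pixel columns grow to the right and rows downward; lengths in m; the calibration is good to about 2 mm. A picture is of the moment at which its call begins. There is no depth.
- sign_off(): hands the job in; it is judged then, once.
The state is a dict: "time_s": time; "joints": joint angles; "joint_vel": joint speeds; "tau": joint torques, N m; "eef_pos": TCP position; "orientation": TCP orientation; "ft_force": force on the tool from outside, world axes, zero at the start; "ft_torque": the same for the moment, N m; "gripper_width": opening from 0.0 (shut) to 1.0 (fully open); "finger_force": force on a finger pad.
Only numpy, scipy, OpenCV 4.12 (cv2) and the standard library are available. Lean on these libraries where they do the work, as an engineer would, in place of code of your own. Each camera call takes 0.05 s, during which the arm holds its last target. There are 200 camera calls.

## Working session

There is one attempt and no reset: what is moved stays moved. The work goes in short steps, Python scripts to look and compute and a tool call to move; the robot and the scene stay as the last step left them, time stands still between calls to the robot, and variables do not carry over. Pictures are saved under pics/ and viewed, at most 14 in all, crops included, and the job is handed in when it is done.

Besides the shell and the picture viewer there is one more tool, called by a JSON object that holds its "op" and its "data". arm_command: Moves the arm, as the interface text tells. Its arguments: {"type":"object","properties":{"targets":{"type":"array"},"newtons":{"type":"number"}},"required":["targets"]}

```bash
mkdir -p pics; ls
python3 - <<'E'
from plant import *
import cv2,pickle
d={}
for n in("scene","top"):
    f=grab_frame(n);d[n]=f;cv2.imwrite(f"pics/{n}0.png",f["frame"]);print(n,f["vertical_fov"],f["cx"],f["cy"],f["R"],f["t"])
pickle.dump(d,open("f0.pkl","wb"))
s=read_state();print(s)
E
```

```text
pics
scene 48.051429796814354 323.79956689469293 242.47569125235086 [[ 0.7961911  -0.60485238 -0.01527508]
 [-0.28763497 -0.35617306 -0.8890483 ]
 [ 0.53230241  0.71224599 -0.45755852]] [-0.41410895  0.24282437  0.69435243]
top 44.96851159911371 322.0787406035864 228.81479408316454 [[ 0.00238    -0.999918   -0.01258266]
 [-0.99877772 -0.0017557  -0.0493961 ]
 [ 0.04936995  0.01268485 -0.99870001]] [0.0109236  0.53742862 1.24436564]
{'time_s': 0.1, 'joints': array([ 1.19212564e+00,  2.64673376e-01,  1.60524835e+00,  1.54495282e-05,
        1.27369200e+00, -3.68702569e-02]), 'joint_vel': array([ 3.94657199e-04, -4.27941889e-04, -3.58742240e-03,  6.92135818e-08,
       -2.15746816e-03, -1.28476846e-03]), 'tau': array([-2.94075226e-04, -5.03614318e+01, -3.58075976e+01,  7.31009245e-02,
        2.33131094e-02, -4.13909606e-05]), 'eef_pos': array([0.22598809, 0.63535984, 0.2375096 ]), 'orientation': array([-2.15677495e-04,  1.70071665e-01,  9.85431178e-01, -9.87279838e-04]), 'ft_force': array([ 0.60102344, -0.06296582, -0.72603408]), 'ft_torque': array([-0.06068661, -0.03529164,  0.01086781]), 'finger_force': 0.0, 'gripper_width': 1.001510371836236}
```

View pics/top0.png

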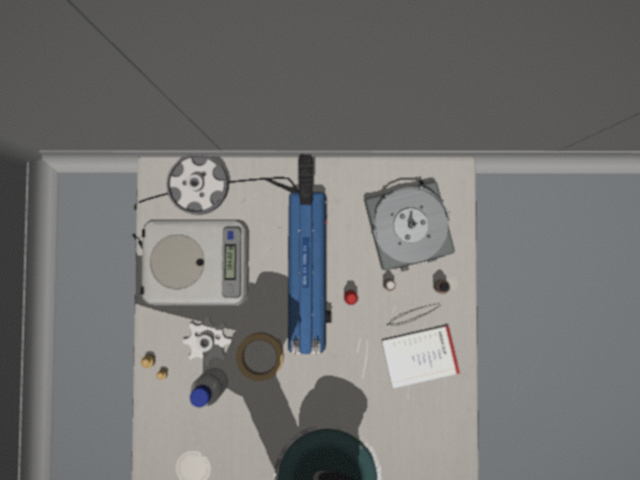

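View pics/scene0.png

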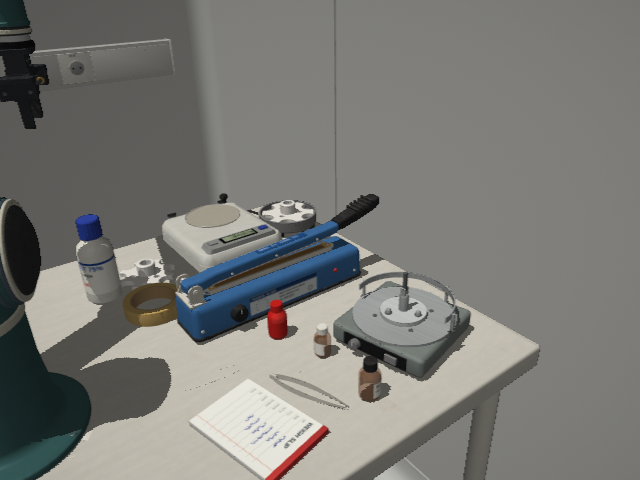

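Top view: dish with the six-pocket wheel at about (198,184), turntable (410,223), large vial's dark cap (442,285), small vial (390,284), red look-alike (351,297). The scene view confirms it, with the lever upright at (405,290). Next come enlarged crops.

```bash
cat > h.py <<'E'
import numpy as np,cv2,pickle
def cam(f):
    F=240/np.tan(np.radians(f["vertical_fov"]/2)); return F,np.array(f["R"]),np.array(f["t"])
def ray(f,u,v,z):
    F,R,t=cam(f); c=-R.T@t; d=R.T@np.array([(u-f["cx"])/F,(v-f["cy"])/F,1]); return c+d*(z-c[2])/d[2]
def proj(f,X):
    F,R,t=cam(f); p=R@np.array(X)+t; return np.array([f["cx"]+F*p[0]/p[2],f["cy"]+F*p[1]/p[2]])
def crop(f,u0,v0,w,h,k):
    return cv2.resize(f["frame"][v0:v0+h,u0:u0+w],None,fx=k,fy=k,interpolation=cv2.INTER_CUBIC)
E
python3 - <<'E'
from h import *
d=pickle.load(open("f0.pkl","rb"));T=d["top"];S=d["scene"]
a=crop(T,160,145,75,75,5);b=crop(T,358,170,106,130,4)
c=crop(S,250,190,75,55,5);e=crop(S,330,260,150,140,3)
img=np.zeros((600,800,3),np.uint8)
img[:375,:375]=a;img[:520,376:800]=b;img[376:600,0:375]=cv2.resize(c,(375,275))[:224]
cv2.imwrite("pics/c1.png",img)
for n,u,v,z in(("dish",198,184,.035),("tt",410,223,.052),("vial",442,285,.062),("small",390,284,.052),("red",351,297,.06)):
    X=ray(T,u,v,z);print(n,X,proj(S,X))
E
```

```text
dish [0.63213833 0.27823332 0.035     ] [288.45483092 211.75334749]
tt [ 0.54804054 -0.17301232  0.052     ] [404.70714204 307.01543105]
vial [ 0.41900934 -0.23707671  0.062     ] [370.11498086 355.82867486]
small [ 0.42030269 -0.13065142  0.052     ] [322.9682352  324.61289833]
red [ 0.39354286 -0.04891229  0.06      ] [277.66842333 302.42633647]
```

View pics/c1.png

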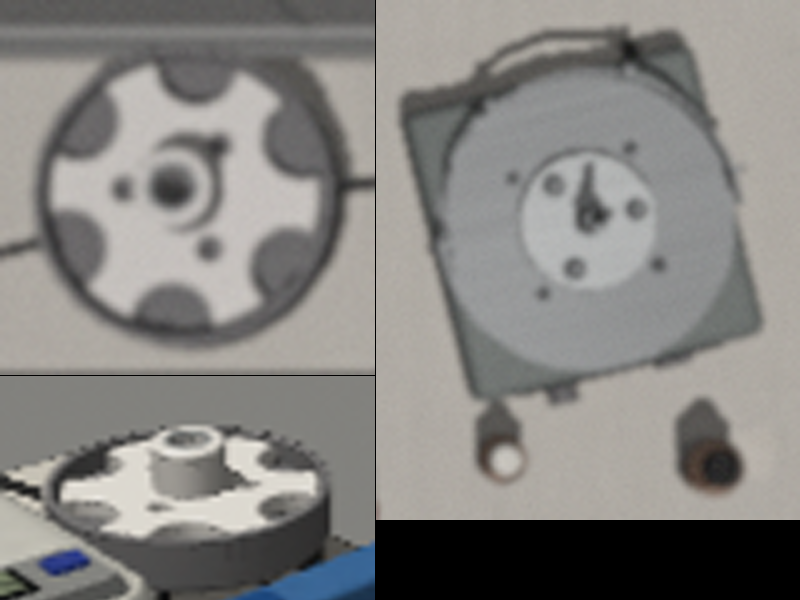

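Run:
```python
from h import *
d=pickle.load(open("f0.pkl","rb"));T=d["top"]
def blobs(u0,v0,w,h,k,lo,hi,amin,amax):
    g=cv2.cvtColor(crop(T,u0,v0,w,h,k),cv2.COLOR_BGR2GRAY); m=cv2.inRange(g,lo,hi)
    for c in cv2.findContours(m,cv2.RETR_LIST,cv2.CHAIN_APPROX_NONE)[0]:
        a=cv2.contourArea(c)/k/k
        if amin<a<amax:
            M=cv2.moments(c); u,v=M['m10']/M['m00'],M['m01']/M['m00']
            hl=cv2.convexHull(c); e=cv2.fitEllipse(hl) if len(hl)>5 else ((0,0),(0,0),0)
            P=lambda q,o:(q+.5)/k-.5+o
            print(round(a,1),"cen",round(P(u,u0),2),round(P(v,v0),2),"ell",np.round([P(e[0][0],u0),P(e[0][1],v0),e[1][0]/k,e[1][1]/k],2))
print("dish dark");blobs(160,145,75,75,8,0,105,4,2000)
print("white");blobs(160,145,75,75,8,165,255,30,5000)
print("turret white");blobs(380,195,60,60,8,160,255,30,3000)
print("studs dark");blobs(380,195,60,60,8,0,130,3,200)
print("vials dark");blobs(375,268,85,30,8,0,60,8,600)
print("small white");blobs(375,275,30,20,8,185,255,8,600)
f=cam(T)[0];print("F",f,"px/mm",f/1.2/1000)
```

```text
dish dark
21.1 cen 216.0 197.16 ell [216.13 197.19   5.2    7.79]
5.0 cen 175.71 196.12 ell [175.61 196.     2.77   4.08]
5.3 cen 201.1 194.46 ell [201.11 194.47   2.51   2.92]
5.5 cen 175.13 192.5 ell [175.22 192.4    3.38   4.08]
4.4 cen 183.93 182.54 ell [183.93 182.56   2.18   2.85]
42.2 cen 193.83 182.26 ell [193.84 182.24   7.12   7.91]
29.3 cen 200.88 174.3 ell [198.44 176.47  10.69  13.99]
24.7 cen 218.34 173.71 ell [218.89 173.46   6.47  10.  ]
5.6 cen 176.77 171.11 ell [176.81 171.14   2.73   4.28]
5.4 cen 196.79 160.4 ell [196.85 160.31   2.01   5.56]
1855.4 cen 196.51 183.75 ell [196.76 183.35  55.36  55.75]
358.4 cen 197.03 146.96 ell [198.73 146.98   5.55 153.16]
white
824.3 cen 199.49 208.56 ell [285.29 196.12  36.03 302.27]
90.5 cen 193.87 181.87 ell [193.87 181.86  10.69  11.09]
136.7 cen 200.02 178.45 ell [197.41 180.14  18.23  23.45]
1478.8 cen 196.43 183.44 ell [196.5  183.42  52.22  52.82]
283.6 cen 164.61 171.08 ell [155.52 176.41  33.74  71.64]
128.9 cen 230.84 166.24 ell [231.27 167.83  18.8   23.7 ]
turret white
34.3 cen 407.17 236.71 ell [407.16 236.71   6.6
[... 413 characters left out ...]
   4.83]
17.1 cen 428.2 235.69 ell [428.2  235.71   4.66   4.96]
15.7 cen 422.37 221.83 ell [422.39 221.82   4.45   4.74]
16.9 cen 401.79 215.7 ell [401.8  215.74   4.62   4.96]
11.5 cen 391.77 214.05 ell [391.76 214.06   3.83   4.05]
85.3 cen 410.88 220.98 ell [412.22 218.73  10.12  19.14]
37.2 cen 403.75 209.56 ell [405.69 213.68  13.86  24.68]
18.5 cen 420.79 207.29 ell [420.4  208.21   5.16   7.94]
38.5 cen 436.41 197.4 ell [435.28 195.23   7.34  20.24]
42.1 cen 382.55 197.75 ell [383.87 195.67   8.43  20.94]
vials dark
74.4 cen 443.1 285.97 ell [443.04 286.04   9.95  10.07]
small white
17.8 cen 390.21 284.84 ell [390.19 284.82   4.77   5.14]
F 579.8618829086752 px/mm 0.48321823575722933
```

Run:
```python
from h import *
d=pickle.load(open("f0.pkl","rb"));T=d["top"];S=d["scene"]
F,R,t=cam(T);print("cam",-R.T@t)
r=lambda u,v,z:ray(T,u,v,z)
w=r(196.5,183.42,.035);print("wheel plate",w,"bore",r(193.87,181.87,.057),"dish",r(196.76,183.35,.037))
deg=lambda a,b:np.degrees(np.arctan2(a[1]-b[1],a[0]-b[0]))
for h in((183.93,182.54),(201.1,194.47),(203.2,174)):
    p=r(*h,.035);print("hole",p[:2],deg(p,w),np.hypot(*(p-w)[:2]))
c=r(410.78,225.37,.052);print("turret",c)
st=[r(*h,.057) for h in((407.12,236.65),(422.4,221.83),(401.8,215.72))]
m=np.mean(st,0);print("studmean",m)
for p in st:print("stud",p[:2],deg(p,m),np.hypot(*(p-m)[:2]))
v=r(443.05,286,.062);print("vial",v,proj(S,[*v[:2],.062]),proj(S,[*v[:2],0]))
print("small",r(390.2,284.83,.052))
for z in(.118,):print("lever tip px top",proj(T,[*m[:2],z]),proj(T,[*m[:2],.09]),"scene",proj(S,[*m[:2],z]),proj(S,[*m[:2],.088]))
# scene check: boss top & turret disc
print("scene boss",proj(S,[*w[:2],.057]))
```

```text
cam [ 0.47531146 -0.00391831  1.2694323 ]
wheel plate [0.63338665 0.28147721 0.035     ] bore [0.63384915 0.28199349 0.057     ] dish [0.6332817  0.28045822 0.037     ]
hole [0.63526449 0.3085602 ] 86.03365837351936 0.0271480131403601
hole [0.60958743 0.27127704] -156.80039803274875 0.025892983575907292
hole [0.65372751 0.26731683] -34.843873595870335 0.024784401602973828
turret [ 0.54306039 -0.17462102  0.052     ]
studmean [ 0.54412765 -0.17321382  0.057     ]
stud [ 0.51917658 -0.16616884] 164.2328662802653 0.02592657779851536
stud [ 0.55023394 -0.19820275] -76.2683033458508 0.025724176696238804
stud [ 0.56297242 -0.15526988] 43.597302117590765 0.026021348809099225
vial [ 0.41695363 -0.23922807  0.062     ] [370.03279323 357.2622276 ] [368.95802286 392.68307798]
small [ 0.4185759 -0.1310628  0.052    ]
lever tip px top [414.72760538 222.99263599] [412.70368641 223.81086173] scene [405.28850154 271.24390821] [404.22572457 288.26695133]
scene boss [287.66469174 202.1640363 ]
```

```bash
cat > go.py <<'E'
import sys,numpy as np
from plant import *
from scipy.spatial.transform import Rotation as Ro
s=read_state();q=s["orientation"];R=Ro.from_quat([q[1],q[2],q[3],q[0]]);p=s["eef_pos"]
yt=R.as_matrix()[:,1];yaw=np.degrees(np.arctan2(yt[1],yt[0]))
print("t",round(s["time_s"],2),"p",p.round(4),"yaw",round(yaw,2),"J",s["joints"].round(2),"F",s["ft_force"].round(1),"w",round(s["gripper_width"]*88,1),"ff",round(float(np.max(s["finger_force"])),1))
a=list(map(float,sys.argv[1:]))
if a:
    Y=np.radians(a[3]);y=np.array([np.cos(Y),np.sin(Y),0]);z=np.array([0,0,-1.]);G=Ro.from_matrix(np.c_[np.cross(y,z),y,z])
    print("shift",(R.inv().apply(np.array(a[:3])-p)/.25).round(4),"turn",((R.inv()*G).as_rotvec()/1.5).round(4))
E
python3 go.py .43 .46 .2 90; python3 go.py .6335 .2815 .15 90
```

```text
t 0.1 p [0.226  0.6354 0.2375] yaw 70.42 J [ 1.19  0.26  1.61  0.    1.27 -0.04] F [ 0.6 -0.1 -0.7] w 88.1 ff 0.0
shift [-1.004  -0.387   0.1507] turn [-0.0013 -0.0003 -0.2279]
t 0.1 p [0.226  0.6354 0.2375] yaw 70.42 J [ 1.19  0.26  1.61  0.    1.27 -0.04] F [ 0.6 -0.1 -0.7] w 88.1 ff 0.0
shift [-2.0102 -0.7865  0.3514] turn [-0.0013 -0.0003 -0.2279]
```

{"op": "arm_command", "data": {"targets": [[0.36,[-0.16,-0.06,0.02],[0,0,-0.05]],[0.36,[-0.32,-0.12,0.04],[0,0,-0.1]],[0.36,[-0.48,-0.18,0.07],[0,0,-0.15]],[0.36,[-0.64,-0.25,0.1],[0,0,-0.2]],[0.36,[-0.8,-0.31,0.12],[0,0,-0.228]],[0.36,[-1.0,-0.387,0.15],[0,0,-0.228]]]}}

```text
time_s: 0.6
eef_pos: [0.4145, 0.4726, 0.2032]
orientation: [-0.0, -0.001, 1.0, -0.0]
ft_force: [0.2, 0.2, 0.2]
gripper_width: 0.681
finger_force: 0.0
```

```bash
python3 go.py .6335 .2815 .10 90
```

```text
t 0.6 p [0.4145 0.4726 0.2032] yaw 90.15 J [ 0.81  0.2   1.75 -0.    1.19 -0.76] F [0.2 0.2 0.2] w 59.9 ff 0.0
shift [-0.8743 -0.7665  0.4129] turn [-0.0005 -0.0004  0.0017]
```

{"op": "arm_command", "data": {"targets": [[0.36,[-0.12,-0.1,0.03],[0,0,0]],[0.36,[-0.24,-0.21,0.06],[0,0,0]],[0.36,[-0.36,-0.31,0.1],[0,0,0]],[0.36,[-0.48,-0.42,0.15],[0,0,0]],[0.36,[-0.6,-0.52,0.2],[0,0,0]],[0.36,[-0.72,-0.63,0.28],[0,0,0]],[0.36,[-0.81,-0.71,0.36],[0,0,0]],[0.36,[-0.81,-0.71,0.4],[0,0,0]],[0.36,[-0.81,-0.71,0.4],[0,0,0]],[0.36,[-0.81,-0.71,0.4],[0,0,0]]]}}

```text
time_s: 1.43
eef_pos: [0.615, 0.2966, 0.1026]
orientation: [-0.002, 0.0, 1.0, -0.0]
ft_force: [-0.5, 0.3, 0.9]
gripper_width: 0.68
finger_force: 0.0
```

```bash
python3 go.py .6335 .2815 .04 90
```

```text
t 1.43 p [0.615  0.2966 0.1026] yaw 89.97 J [ 0.41  0.39  1.71  0.    1.05 -1.16] F [-0.5  0.3  0.9] w 59.9 ff 0.0
shift [-0.075  -0.0602  0.25  ] turn [-0.0006 -0.0022 -0.0004]
```

Commanded and measured pose now agree (no residual lag). Centre, then descend.

{"op": "arm_command", "data": {"targets": [[0.36,[-0.075,-0.06,0.02],[0,0,0]],[0.36,[-0.075,-0.06,0.07],[0,0,0]],[0.36,[-0.075,-0.06,0.14],[0,0,0]],[0.36,[-0.075,-0.06,0.2],[0,0,0]],[0.36,[-0.075,-0.06,0.25],[0,0,0]],[0.36,[-0.075,-0.06,0.25],[0,0,0]],[0.36,[-0.075,-0.06,0.25],[0,0,0]]]}}

```text
time_s: 2.02
eef_pos: [0.6334, 0.2824, 0.0403]
orientation: [-0.001, -0.001, 1.0, -0.0]
ft_force: [-0.0, 0.1, -0.0]
gripper_width: 0.678
finger_force: 0.0
```

```bash
python3 go.py .6335 .2815 .04 90
```

```text
t 2.02 p [0.6334 0.2824 0.0403] yaw 90.07 J [ 0.38  0.47  1.71  0.    0.96 -1.19] F [-0.   0.1 -0. ] w 59.7 ff 0.0
shift [-0.0003 -0.0034  0.0011] turn [-0.0006 -0.0017  0.0008]
```

{"op": "arm_command", "data": {"targets": [[-1,[0,0,0],[0,0,0]],[-1,[0,0,0],[0,0,0]],[-1,[0,0,0],[0,0,0]],[-1,[0,0,0],[0,0,0]],[-1,[0,0,0],[0,0,0]],[-1,[0,0,0],[0,0,0]],[-1,[0,0,0],[0,0,0]],[-1,[0,0,0],[0,0,0]]], "newtons": 25}}

```text
time_s: 2.68
eef_pos: [0.6357, 0.2823, 0.0426]
orientation: [0.001, -0.0, 1.0, 0.0]
ft_force: [0.4, 1.3, 5.6]
gripper_width: 0.384
finger_force: 25.0
```

```bash
python3 go.py .6335 .2815 .16 90
```

```text
t 2.68 p [0.6357 0.2823 0.0426] yaw 90.01 J [ 0.38  0.47  1.71  0.    0.96 -1.19] F [0.4 1.3 5.6] w 33.8 ff 25.0
shift [ 0.0081 -0.0027 -0.4697] turn [0.0005 0.001  0.0001]
```

{"op": "arm_command", "data": {"targets": [[-1,[0,0,-0.04],[0,0,0]],[-1,[0,0,-0.1],[0,0,0]],[-1,[0,0,-0.18],[0,0,0]],[-1,[0,0,-0.28],[0,0,0]],[-1,[0,0,-0.38],[0,0,0]],[-1,[0,0,-0.47],[0,0,0]],[-1,[0,0,-0.55],[0,0,0]],[-1,[0,0,-0.6],[0,0,0]],[-1,[0,0,-0.6],[0,0,0]],[-1,[0,0,-0.6],[0,0,0]]]}}

```text
time_s: 3.52
eef_pos: [0.6353, 0.282, 0.1924]
orientation: [0.001, -0.0, 1.0, 0.0]
ft_force: [1.0, -0.8, -1.5]
gripper_width: 0.384
finger_force: 25.0
```

```bash
python3 go.py .6 .06 .19 69;python3 go.py .5438 -.1735 .19 49
python3 - <<'E'
from h import *
from plant import grab_frame
d=pickle.load(open("f0.pkl","rb"))
T=grab_frame("top");S=grab_frame("scene");pickle.dump({"top":T,"scene":S},open("f1.pkl","wb"))
img=np.zeros((600,800,3),np.uint8)
img[:400,:400]=crop(T,140,130,100,100,4);img[:400,400:]=crop(S,230,110,100,100,4)
img[400:,:400]=crop(d["scene"],370,265,80,40,5);img[400:,400:]=crop(d["top"],390,210,40,20,10)
cv2.imwrite("pics/c2.png",img)
E
```

```text
t 3.52 p [0.6353 0.282  0.1924] yaw 90.01 J [ 0.38  0.33  1.61 -0.    1.2  -1.19] F [ 1.  -0.8 -1.5] w 33.8 ff 25.0
shift [ 0.1414 -0.8881  0.0091] turn [0.0005 0.0009 0.2445]
t 3.52 p [0.6353 0.282  0.1924] yaw 90.01 J [ 0.38  0.33  1.61 -0.    1.2  -1.19] F [ 1.  -0.8 -1.5] w 33.8 ff 25.0
shift [ 0.3664 -1.822   0.0082] turn [0.0007 0.0008 0.4772]
```

View pics/c2.png

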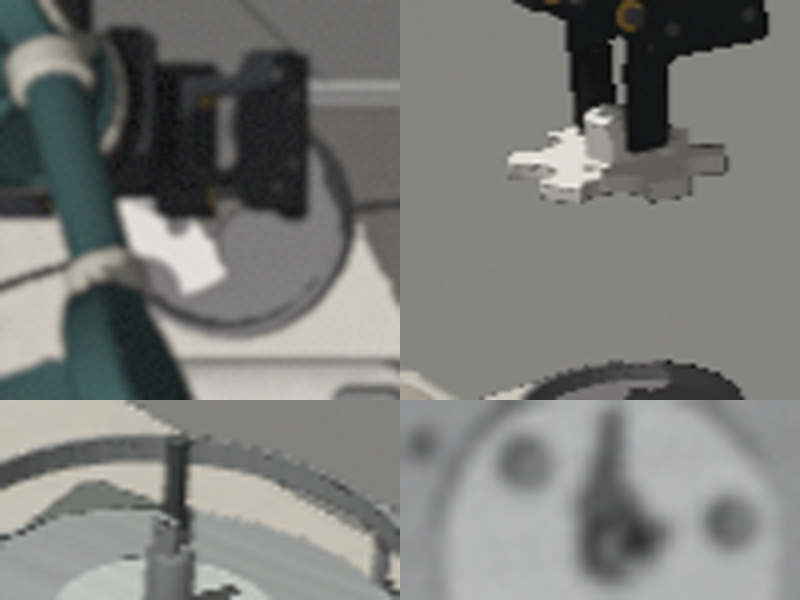

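The wheel hangs flat in the gripper (scene crop: plate from about (508,160) to (728,160) in crop pixels). The lever is upright on its pilot. Next I check the wheel's offset from the TCP.

Run:
```python
from h import *
d=pickle.load(open("f1.pkl","rb"));S=d["scene"]
g=cv2.cvtColor(crop(S,245,130,75,35,8),cv2.COLOR_BGR2GRAY).astype(int)
bg=cv2.cvtColor(S["frame"],cv2.COLOR_BGR2GRAY)[180,300]
print("bg",bg)
f=S["frame"].astype(int).mean(2)
for v in range(146,162,2): print(v,f[v,252:318].astype(int))
for a0 in (81.8,84.8,87.8):
  for c in((.6353,.282),(.633,.282)):
    P=[]
    for k in range(6):
        for o in np.linspace(-12.3,12.3,7):
            a=np.radians(a0+60*k+o)
            for z in(.175,.185):P.append(proj(S,[c[0]+.058*np.cos(a),c[1]+.058*np.sin(a),z]))
    P=np.array(P);print(a0,c,"u",P[:,0].min(),P[:,0].max(),"v",P[:,1].min(),P[:,1].max(), "boss",proj(S,[*c,.207]))
```

```text
bg 133
146 [131 131 131 131 131 131 131 131 131 131 131 131 131 131 134 125 172 212
 218 219 218 219 218 218 183 156 155 156 155 152 150 123 109 109  63  17
  20  20  19  17  19  20  23  35  65  87  93  93  93  93  78  71  71  56
  49  49  65  70  69 117 131 131 131 131 132 131]
148 [131 131 131 131 131 118 195 218 218 218 218 218 218 218 218 218 218 219
 218 218 218 218 218 218 183 156 155 156 155 153 149 123 110 110 108  92
  69  74  90  90  87  89  96 105 109 106  99  94  93  93  92  93  93  93
  93  93  93  93  93 120 131 131 131 131 131 132]
150 [131 131 132 131 131 196 214 216 223 219 219 229 228 224 221 219 218 218
 218 218 218 218 218 218 218 218 215 207 172 166 146 115 105 101 100 100
  97  93  93  94  93  93  93  93  93  93  93  94  95  99 103 105 108 109
 109 111 110 110 110  67 113 132 131 131 131 132]
152 [131 131 131 131 131 139 128 127 134 141 122 110 144 158 157 121 137 203
 219 218 218 218 218 199 156 140 174 189 132  93  93  93  92  93  93  93
  93  93  92  93  93  93  93  93  92  93  90  88  92  97 102 106 108 108
 109 110 110 109 109  70 113 132 131 131 131 131]
1
[... 1179 characters left out ...]
2612512432 boss [285.01818018 136.37937247]
81.8 (0.633, 0.282) u 257.26891883371724 311.92881669877806 v 139.15577346183926 159.58184357544354 boss [284.10963331 136.57831932]
84.8 (0.6353, 0.282) u 258.1986015365549 312.80836968082644 v 138.86791216543662 159.47063435836986 boss [285.01818018 136.37937247]
84.8 (0.633, 0.282) u 257.2652639915929 311.941966310564 v 139.05949726802942 159.70152023425626 boss [284.10963331 136.57831932]
87.8 (0.6353, 0.282) u 258.2042588307887 312.8122973794178 v 138.7919656512348 159.56591655750134 boss [285.01818018 136.37937247]
87.8 (0.633, 0.282) u 257.2717323245319 311.94515398349847 v 138.9833640596804 159.7970511756484 boss [284.10963331 136.57831932]
```

{"op": "arm_command", "data": {"targets": [[-1,[0.01,-0.05,-0.03],[0,0,0.02]],[-1,[0.03,-0.15,-0.07],[0,0,0.06]],[-1,[0.06,-0.27,-0.1],[0,0,0.1]],[-1,[0.08,-0.4,-0.12],[0,0,0.14]],[-1,[0.11,-0.52,-0.12],[0,0,0.18]],[-1,[0.13,-0.65,-0.12],[0,0,0.22]],[-1,[0.15,-0.77,-0.12],[0,0,0.245]],[-1,[0.15,-0.87,-0.12],[0,0,0.245]],[-1,[0.15,-0.95,-0.12],[0,0,0.245]],[-1,[0.15,-0.98,-0.12],[0,0,0.245]],[-1,[0.15,-0.98,-0.12],[0,0,0.245]],[-1,[0.15,-0.98,-0.12],[0,0,0.245]]]}}

```text
time_s: 4.62
eef_pos: [0.5971, 0.0369, 0.221]
orientation: [-0.001, 0.183, 0.983, 0.0]
ft_force: [-0.2, 0.5, -1.7]
gripper_width: 0.382
finger_force: 25.0
```

```bash
python3 go.py .5453 -.1748 .16 49
```

```text
t 4.62 p [0.5971 0.0369 0.221 ] yaw 68.86 J [ 0.02  0.13  1.79  0.    1.22 -1.18] F [-0.2  0.5 -1.7] w 33.6 ff 25.0
shift [-0.1124 -0.8645  0.2437] turn [-0.     -0.0009  0.231 ]
```

{"op": "arm_command", "data": {"targets": [[-1,[-0.01,-0.06,0],[0,0,0.02]],[-1,[-0.02,-0.18,0],[0,0,0.06]],[-1,[-0.04,-0.31,0.02],[0,0,0.1]],[-1,[-0.06,-0.44,0.05],[0,0,0.14]],[-1,[-0.08,-0.57,0.09],[0,0,0.18]],[-1,[-0.1,-0.7,0.14],[0,0,0.21]],[-1,[-0.112,-0.8,0.19],[0,0,0.231]],[-1,[-0.112,-0.865,0.23],[0,0,0.231]],[-1,[-0.112,-0.865,0.244],[0,0,0.231]],[-1,[-0.112,-0.865,0.244],[0,0,0.231]],[-1,[-0.112,-0.865,0.244],[0,0,0.231]]]}}

```text
time_s: 5.53
eef_pos: [0.5463, -0.174, 0.1606]
orientation: [-0.0, 0.349, 0.937, 0.0]
ft_force: [0.3, 0.6, -1.3]
gripper_width: 0.383
finger_force: 25.0
```

```bash
python3 go.py .5453 -.1748 .16 49
python3 - <<'E'
from h import *
from plant import grab_frame
T=grab_frame("top");S=grab_frame("scene");pickle.dump({"top":T,"scene":S},open("f2.pkl","wb"))
img=np.zeros((600,800,3),np.uint8)
img[:,:400]=crop(T,365,160,100,150,4);img[:,400:]=crop(S,350,200,100,150,4)
cv2.imwrite("pics/c3.png",img)
E
```

```text
t 5.53 p [ 0.5463 -0.174   0.1606] yaw 49.11 J [-0.35  0.14  1.91  0.    1.1  -1.21] F [ 0.3  0.6 -1.3] w 33.7 ff 25.0
shift [ 0.001  -0.0051  0.0022] turn [ 0.0003 -0.0004  0.0013]
```

View pics/c3.png

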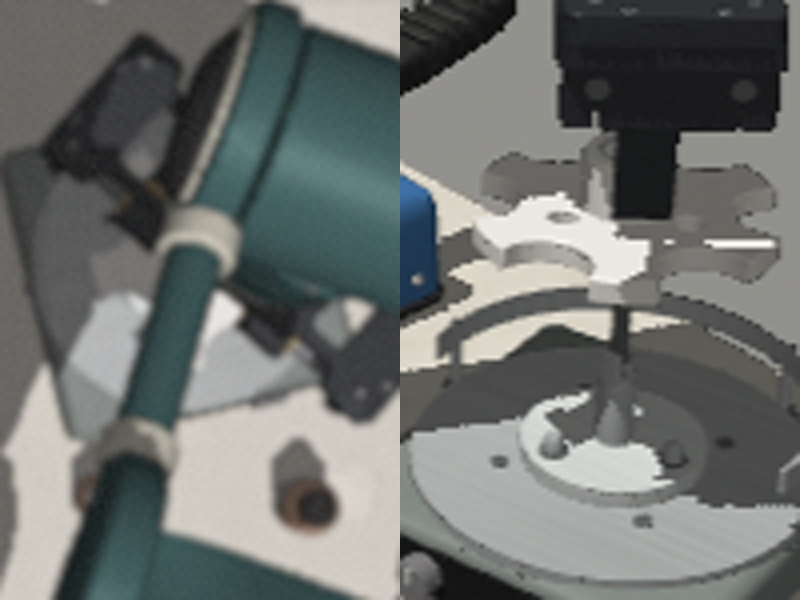

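Scene crop: one wheel hole at (564,216), i.e. pixel (391,254), the plate's extremes at u≈368.4 and 444.6, and the lever and pilot below at u≈404. I check these against predictions.

Run:
```python
from h import *
d=pickle.load(open("f2.pkl","rb"));S=d["scene"]
g=cv2.cvtColor(crop(S,380,246,22,16,8),cv2.COLOR_BGR2GRAY)
for th in(170,190):
  for c in cv2.findContours(cv2.inRange(g,0,th),cv2.RETR_LIST,cv2.CHAIN_APPROX_NONE)[0]:
    a=cv2.contourArea(c)/64
    if 3<a<60:
        M=cv2.moments(c);print("hole",th,a,(M['m10']/M['m00']+.5)/8-.5+380,(M['m01']/M['m00']+.5)/8-.5+246)
f=S["frame"].astype(int).mean(2)
for v in (257,260): print(v,f[v,362:376].astype(int))
for v in (247,261): print(v,f[v,436:450].astype(int))
for u in (398,402,406): print("col",u,f[268:282,u].astype(int))
for zb in (.143,.1455):
 for c in((.5448,-.1727),(.5463,-.174)):
  for h in (162,164,166):
    a=np.radians(h);print(zb,c,"hole",h,proj(S,[c[0]+.026*np.cos(a),c[1]+.026*np.sin(a),zb+.01]))
  P=np.array([proj(S,[c[0]+.058*np.cos(a),c[1]+.058*np.sin(a),z]) for k in range(6) for a in np.radians(43.9+60*k+np.linspace(-12.3,12.3,7)) for z in(zb,zb+.01)])
  print("u",P[:,0].min(),P[:,0].max(),"v",P[:,1].min(),P[:,1].max())
```

```text
hole 170 9.0390625 384.3381770383175 260.98204768078364
hole 170 13.0625 389.80851275917064 253.85755582137162
hole 190 13.9375 384.7963611733931 260.80930026158444
hole 190 18.1953125 390.0541809789609 253.90035959639332
257 [211 209 209 140  90  89 135 183 225 232 231 231 231 231]
260 [ 89  89  89  89  90  89 132 150 153 120 162 224 233 231]
247 [102 105 110 112 115 121 122 120 137 143 143 143 143 143]
261 [230 230 229 229 230 230 219 171 118 132 143 143 143 143]
col 398 [213 240 189 168 168 168 167 126  87 150 210 209 210 209]
col 402 [231 237 232 165 165 165 165 159  90 121 181 181 180 180]
col 406 [231 230 118 120 119 120 121 133  86  45  45  45  45  44]
0.143 (0.5448, -0.1727) hole 162 [390.57876084 253.36755056]
0.143 (0.5448, -0.1727) hole 164 [390.85916203 253.64309104]
0.143 (0.5448, -0.1727) hole 166 [391.15956529 253.91513325]
u 367.9301036380972 445.54488058626254 v 232.931961910072 276.50527712752626
0.143 (0.5463, -0.174) hole 162 [391.95015599 253.39101011]
0.143 (0.5463, -0.174) hole 164 [392.23193282 253.6666182 ]
0.143 (0.5463, -0.174) hole 166 [392.5337001  253.93872728]
u 369.28999741594174 446.95397155633543 v 232.95068826434485 276.53394616184914
0.1455 (0.5448, -0.1727) hole 162 [390.6500836 251.8546948]
0.1455 (0.5448, -0.1727) hole 164 [390.93096422 252.12916924]
0.1455 (0.5448, -0.1727) hole 166 [391.23187619 252.4001576 ]
u 367.96810952282345 445.69969273055847 v 231.4973780099117 274.94753285940124
0.1455 (0.5463, -0.174) hole 162 [392.0234948  251.87794224]
0.1455 (0.5463, -0.174) hole 164 [392.30575511 252.15248401]
0.1455 (0.5463, -0.174) hole 166 [392.60803514 252.42353895]
u 369.3299857102721 447.11091195153807 v 231.51591254615352 274.9759788154306
```

{"op": "arm_command", "data": {"targets": [[-1,[-0.001,-0.004,0.03],[0,0,0]],[-1,[-0.001,-0.004,0.07],[0,0,0]],[-1,[-0.001,-0.004,0.11],[0,0,0]],[-1,[-0.001,-0.004,0.15],[0,0,0]],[-1,[-0.001,-0.004,0.18],[0,0,0]],[-1,[-0.001,-0.004,0.21],[0,0,0]],[-1,[-0.001,-0.004,0.23],[0,0,0]],[-1,[-0.001,-0.004,0.25],[0,0,0]],[-1,[-0.001,-0.004,0.25],[0,0,0]]]}}

```text
time_s: 6.38
eef_pos: [0.5448, -0.1757, 0.0967]
orientation: [-0.001, 0.349, 0.937, -0.0]
ft_force: [0.2, 0.6, -1.0]
gripper_width: 0.388
finger_force: 25.0
```

```bash
python3 go.py .546 -.175 .0696 49
```

```text
t 6.38 p [ 0.5448 -0.1757  0.0967] yaw 49.09 J [-0.36  0.2   1.96 -0.    0.98 -1.21] F [ 0.2  0.6 -1. ] w 34.1 ff 25.0
shift [-0.0021  0.0052  0.1083] turn [-0.0005 -0.0013  0.0011]
```

{"op": "arm_command", "data": {"targets": [[-1,[0,0,0.015],[0,0,0]],[-1,[0,0,0.03],[0,0,0]],[-1,[0,0,0.045],[0,0,0]],[-1,[0,0,0.055],[0,0,0]],[-1,[0,0,0.055],[0,0,0]]]}}

```text
time_s: 6.8
eef_pos: [0.5451, -0.1757, 0.0837]
orientation: [-0.0, 0.349, 0.937, -0.0]
ft_force: [0.5, -0.6, -2.1]
gripper_width: 0.388
finger_force: 25.0
```

```bash
python3 go.py .546 -.175 .0696 49
```

```text
t 6.8 p [ 0.5451 -0.1757  0.0837] yaw 49.1 J [-0.36  0.22  1.97 -0.    0.96 -1.21] F [ 0.5 -0.6 -2.1] w 34.1 ff 25.0
shift [-0.0007  0.0044  0.0562] turn [-0.0002 -0.0006  0.0011]
```

{"op": "arm_command", "data": {"targets": [[-1,[0,0,0.01],[0,0,0]],[-1,[0,0,0.02],[0,0,0]],[-1,[0,0,0.03],[0,0,0]],[-1,[0,0,0.04],[0,0,0]],[-1,[0,0,0.05],[0,0,0]],[-1,[0,0,0.056],[0,0,0]],[-1,[0,0,0.056],[0,0,0]]]}}

```text
time_s: 7.38
eef_pos: [0.5453, -0.1757, 0.0698]
orientation: [-0.0, 0.349, 0.937, 0.0]
ft_force: [-0.0, 0.1, -2.4]
gripper_width: 0.382
finger_force: 25.0
```

```bash
python3 go.py .546 -.175 .0696 49
python3 - <<'E'
from h import *
from plant import grab_frame
S=grab_frame("scene");pickle.dump({"scene":S},open("f3.pkl","wb"))
cv2.imwrite("pics/c4.png",crop(S,345,220,130,120,5))
E
```

```text
t 7.38 p [ 0.5453 -0.1757  0.0698] yaw 49.1 J [-0.36  0.24  1.98  0.    0.93 -1.21] F [-0.   0.1 -2.4] w 33.6 ff 25.0
shift [-0.0002  0.004   0.0008] turn [-0.0002 -0.0004  0.0012]
```

View pics/c4.png

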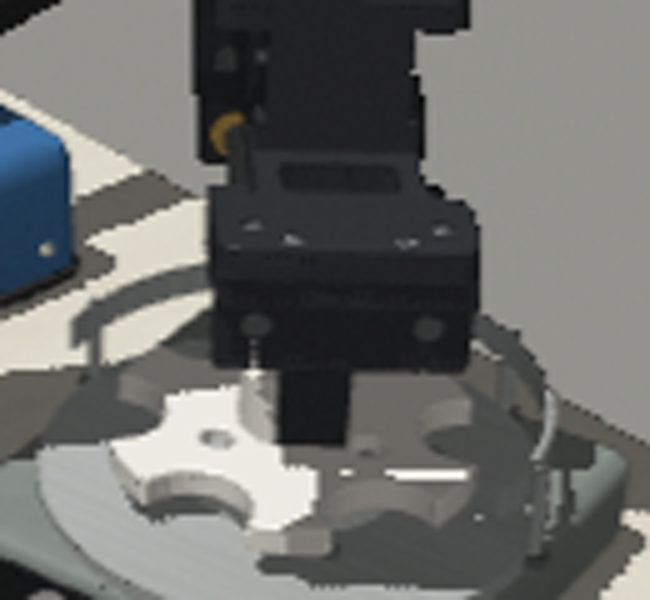

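The wheel is down over the pilot with studs in the holes (crop (217,438), (368,445)) and no contact force yet. I press 1–2 mm more, gently.

{"op": "arm_command", "data": {"targets": [[-1,[0,0,0.004],[0,0,0]],[-1,[0,0,0.008],[0,0,0]],[-1,[0,0,0.01],[0,0,0]],[-1,[0,0,0.01],[0,0,0]]]}}

```text
time_s: 7.77
eef_pos: [0.5458, -0.176, 0.0695]
orientation: [0.0, 0.349, 0.937, -0.0]
ft_force: [-4.4, 1.3, 8.4]
gripper_width: 0.383
finger_force: 25.0
```

```bash
python3 go.py .546 -.175 .0696 49
```

```text
t 7.77 p [ 0.5458 -0.176   0.0695] yaw 49.11 J [-0.36  0.24  1.98 -0.    0.93 -1.21] F [-4.4  1.3  8.4] w 33.7 ff 25.0
shift [ 0.002   0.0034 -0.0004] turn [0.     0.0002 0.0012]
```

{"op": "arm_command", "data": {"targets": [[0.3,[0,0,0],[0,0,0]],[0.3,[0,0,0],[0,0,0]],[0.3,[0,0,0],[0,0,0]],[0.3,[0,0,0],[0,0,0]],[0.3,[0,0,-0.04],[0,0,0]],[0.3,[0,0,-0.1],[0,0,0]],[0.3,[0,0,-0.2],[0,0,0]],[0.3,[0,0,-0.3],[0,0,0]],[0.3,[0,0,-0.4],[0,0,0]],[0.3,[0,0,-0.48],[0,0,0]],[0.3,[0,0,-0.48],[0,0,0]]]}}

```text
time_s: 8.68
eef_pos: [0.5488, -0.177, 0.1939]
orientation: [0.005, 0.349, 0.937, -0.0]
ft_force: [0.7, -0.5, 0.5]
gripper_width: 0.649
finger_force: 0.0
```

```bash
python3 go.py .546 -.26 .19 104
python3 - <<'E'
from h import *
from plant import grab_frame
S=grab_frame("scene");pickle.dump({"scene":S},open("f4.pkl","wb"))
img=np.zeros((600,800,3),np.uint8)
img[:,:480]=crop(S,350,260,120,150,4)
img[:400,480:]=crop(S,385,262,40,50,8)
cv2.imwrite("pics/c5.png",img)
E
```

```text
t 8.68 p [ 0.5488 -0.177   0.1939] yaw 49.11 J [-0.36  0.11  1.87 -0.    1.15 -1.21] F [ 0.7 -0.5  0.5] w 57.1 ff 0.0
shift [-0.2087 -0.2583  0.0167] turn [-0.0008  0.0066 -0.6387]
```

View pics/c5.png

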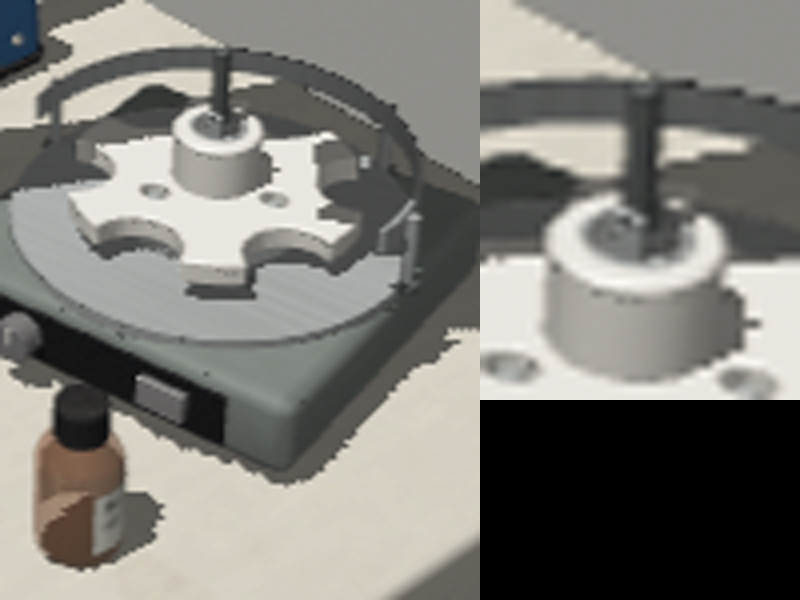

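Wheel is home: the boss top centre at pixel (404.6,292) fits z≈0.084, not 8 mm higher. The cheeks sit along ≈ turntable x, so the lever folds towards heading ≈104°. I go to the lever's −y side with the fingers shut.

```bash
python3 go.py .5508 -.2006 .19 13.9
```

```text
t 8.73 p [ 0.5477 -0.1766  0.1914] yaw 49.1 J [-0.36  0.11  1.88  0.    1.15 -1.21] F [0.2 0.1 0.6] w 56.9 ff 0.0
shift [-0.0722 -0.0643  0.0058] turn [0.0027 0.0035 0.4096]
```

{"op": "arm_command", "data": {"targets": [[-1,[-0.02,-0.02,0],[0,0,0.06]],[-1,[-0.04,-0.04,0],[0,0,0.13]],[-1,[-0.06,-0.05,0],[0,0,0.2]],[-1,[-0.072,-0.064,0],[0,0,0.27]],[-1,[-0.072,-0.064,0],[0,0,0.34]],[-1,[-0.072,-0.064,0],[0,0,0.41]],[-1,[-0.072,-0.064,0],[0,0,0.41]],[-1,[-0.072,-0.064,0],[0,0,0.41]],[-1,[-0.072,-0.064,0],[0,0,0.41]],[-1,[-0.072,-0.064,0],[0,0,0.41]]]}}

```text
time_s: 9.57
eef_pos: [0.5484, -0.1996, 0.1872]
orientation: [-0.0, 0.616, 0.788, -0.0]
ft_force: [-0.1, 0.0, 0.0]
gripper_width: 0.002
finger_force: 0.0
```

```bash
python3 go.py .5508 -.2006 .104 13.9;  python3 go.py .5419 -.1647 .104 13.9
```

```text
t 9.57 p [ 0.5484 -0.1996  0.1872] yaw 13.97 J [-0.39  0.13  1.86 -0.    1.15 -0.64] F [-0.1  0.   0. ] w 0.2 ff 0.0
shift [-0.0064  0.0085  0.3329] turn [-0.0005 -0.0003  0.0008]
t 9.57 p [ 0.5484 -0.1996  0.1872] yaw 13.97 J [-0.39  0.13  1.86 -0.    1.15 -0.64] F [-0.1  0.   0. ] w 0.2 ff 0.0
shift [0.1415 0.0086 0.333 ] turn [-0.0005 -0.0003  0.0008]
```

{"op": "arm_command", "data": {"targets": [[-1,[-0.007,0.008,0.1],[0,0,0]],[-1,[-0.007,0.008,0.2],[0,0,0]],[-1,[-0.007,0.008,0.3],[0,0,0]],[-1,[-0.007,0.008,0.333],[0,0,0]],[-1,[-0.007,0.008,0.333],[0,0,0]],[-1,[0.02,0.008,0.333],[0,0,0]],[-1,[0.04,0.008,0.333],[0,0,0]],[-1,[0.06,0.008,0.333],[0,0,0]],[-1,[0.075,0.008,0.333],[0,0,0]],[-1,[0.09,0.008,0.333],[0,0,0]],[-1,[0.09,0.008,0.333],[0,0,0]]]}}

```text
time_s: 10.48
eef_pos: [0.5462, -0.1772, 0.1059]
orientation: [0.001, 0.616, 0.787, 0.0]
ft_force: [1.2, -1.9, 2.0]
gripper_width: 0.002
finger_force: 1.1
```

```bash
python3 go.py .5419 -.1647 .104 13.9
python3 - <<'E'
from h import *
from plant import grab_frame
S=grab_frame("scene");pickle.dump({"scene":S},open("f5.pkl","wb"))
cv2.imwrite("pics/c6.png",crop(S,365,240,80,80,6))
E
```

```text
t 10.48 p [ 0.5462 -0.1772  0.1059] yaw 13.9 J [-0.36  0.19  1.95  0.    0.99 -0.6 ] F [ 1.2 -1.9  2. ] w 0.2 ff 1.1
shift [ 0.0526 -0.0049  0.0075] turn [ 0.0017  0.0011 -0.    ]
```

View pics/c6.png

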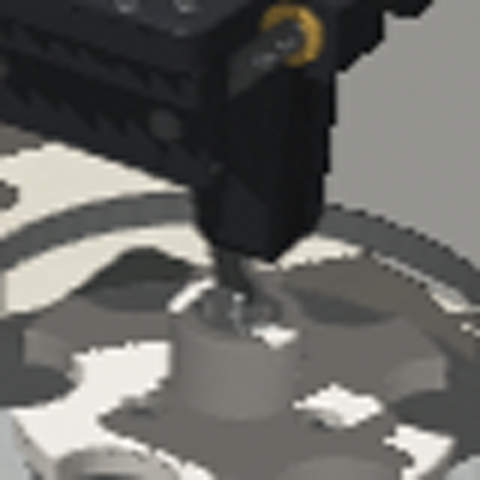

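The lever tilts left (at (230,265) in the crop) with about 2 N: right direction. Continue the push, then lift and press down.

{"op": "arm_command", "data": {"targets": [[-1,[0.015,0,0],[0,0,0]],[-1,[0.03,0,0],[0,0,0]],[-1,[0.045,0,0],[0,0,0]],[-1,[0.055,0,0],[0,0,0]],[-1,[0.065,0,0],[0,0,0]],[-1,[0.065,0,0],[0,0,0]],[-1,[0.04,0,-0.04],[0,0,0]],[-1,[0.04,0,-0.08],[0,0,0]],[-1,[0.07,0,-0.08],[0,0,0]],[-1,[0.1,0,-0.08],[0,0,0]],[-1,[0.11,0,-0.08],[0,0,0]],[-1,[0.11,0,-0.08],[0,0,0]]]}}

```text
time_s: 11.53
eef_pos: [0.538, -0.1496, 0.1242]
orientation: [-0.001, 0.616, 0.788, -0.0]
ft_force: [0.2, -0.4, -0.4]
gripper_width: 0.004
finger_force: 0.0
```

```bash
python3 go.py .5396 -.1552 .092 13.9
```

```text
t 11.53 p [ 0.538  -0.1496  0.1242] yaw 13.92 J [-0.32  0.15  1.97  0.    1.03 -0.56] F [ 0.2 -0.4 -0.4] w 0.4 ff 0.0
shift [-0.0234  0.0009  0.1289] turn [-0.0005 -0.0005  0.0002]
```

{"op": "arm_command", "data": {"targets": [[-1,[-0.01,0,0.03],[0,0,0]],[-1,[-0.01,0,0.06],[0,0,0]],[-1,[-0.01,0,0.08],[0,0,0]],[-1,[-0.01,0,0.1],[0,0,0]],[-1,[-0.01,0,0.115],[0,0,0]],[-1,[-0.01,0,0.128],[0,0,0]],[-1,[-0.01,0,0.132],[0,0,0]],[-1,[-0.01,0,0.132],[0,0,0]]]}}

```text
time_s: 12.2
eef_pos: [0.5391, -0.1532, 0.0912]
orientation: [-0.0, 0.617, 0.787, -0.0]
ft_force: [-0.0, -0.7, -0.1]
gripper_width: 0.003
finger_force: 0.0
```

```bash
python3 go.py .5396 -.1552 .092 13.9
```

```text
t 12.2 p [ 0.5391 -0.1532  0.0912] yaw 13.87 J [-0.32  0.19  1.99 -0.    0.97 -0.56] F [-0.  -0.7 -0.1] w 0.3 ff 0.0
shift [-0.0082 -0.     -0.0034] turn [-0.0004 -0.     -0.0003]
```

{"op": "arm_command", "data": {"targets": [[-1,[0,0,0.004],[0,0,0]],[-1,[0,0,0.008],[0,0,0]],[-1,[0,0,0.012],[0,0,0]],[-1,[0,0,0.012],[0,0,0]]]}}

```text
time_s: 12.53
eef_pos: [0.5395, -0.1535, 0.0906]
orientation: [0.0, 0.617, 0.787, -0.0]
ft_force: [-5.3, 1.6, 11.5]
gripper_width: 0.006
finger_force: 6.0
```

```bash
python3 go.py .5396 -.1552 .15 13.9
```

```text
t 12.53 p [ 0.5395 -0.1535  0.0906] yaw 13.87 J [-0.32  0.19  1.99 -0.    0.96 -0.56] F [-5.3  1.6 11.5] w 0.6 ff 6.0
shift [-0.0069 -0.0013 -0.2377] turn [ 0.0001  0.0004 -0.0003]
```

{"op": "arm_command", "data": {"targets": [[-1,[0,0,-0.05],[0,0,0]],[-1,[0,0,-0.15],[0,0,0]],[-1,[0,0,-0.25],[0,0,0.07]],[0,[0,0,-0.3],[0,0,0.14]],[0.36,[0,0,-0.34],[0,0,0.22]],[0.36,[0,0,-0.34],[0,0,0.3]],[0.36,[0,0,-0.34],[0,0,0.38]],[0.36,[0,0,-0.34],[0,0,0.46]],[0.36,[0,0,-0.34],[0,0,0.54]],[0.36,[0,0,-0.34],[0,0,0.62]],[0.36,[0,0,-0.34],[0,0,0.62]],[0.36,[0,0,-0.34],[0,0,0.62]]]}}

```text
time_s: 13.53
eef_pos: [0.5394, -0.1534, 0.1739]
orientation: [0.0, 0.903, 0.429, 0.0]
ft_force: [-0.9, -0.1, 0.5]
gripper_width: 0.658
finger_force: 0.0
```

```bash
python3 go.py .4165 -.2393 .13 -76.1
python3 - <<'E'
from h import *
from plant import grab_frame
S=grab_frame("scene");T=grab_frame("top")
img=np.zeros((600,800,3),np.uint8)
img[:,:400]=crop(S,350,260,100,150,4)
img[:500,400:]=crop(T,365,180,80,100,5)
cv2.imwrite("pics/c7.png",img)
E
```

```text
t 13.53 p [ 0.5394 -0.1534  0.1739] yaw -39.23 J [-0.32  0.1   1.92 -0.    1.12  0.36] F [-0.9 -0.1  0.5] w 57.9 ff 0.0
shift [-0.5771 -0.1636  0.1754] turn [ 5.00e-04 -1.00e-04  4.29e-01]
```

View pics/c7.png

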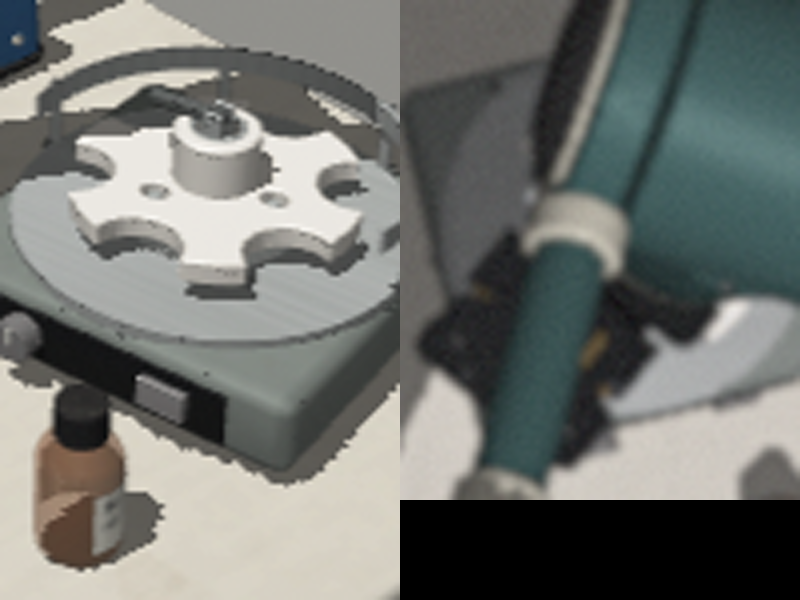

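The lever has folded to the left over the boss: tip at crop (150,93) = pixel (387.5,283). I check that this is flat.

```bash
python3 - <<'E'
from h import *
S=pickle.load(open("f0.pkl","rb"))["scene"]
for z in(.088,.092,.096):print(z,proj(S,[.5369,-.1443,z]))
E
python3 go.py .4165 -.2393 .13 -76.1
```

```text
0.088 [387.66750029 282.06442762]
0.092 [387.76806257 279.85893103]
0.096 [387.86906651 277.64374793]
t 13.63 p [ 0.5394 -0.1533  0.1738] yaw -39.26 J [-0.32  0.1   1.92 -0.    1.12  0.36] F [0.1 0.4 0.3] w 59.9 ff 0.0
shift [-0.5774 -0.1629  0.175 ] turn [ 3.000e-04 -1.000e-04  4.286e-01]
```

{"op": "arm_command", "data": {"targets": [[0.36,[-0.06,-0.02,0],[0,0,0.06]],[0.36,[-0.16,-0.05,0],[0,0,0.13]],[0.36,[-0.27,-0.08,0],[0,0,0.2]],[0.36,[-0.38,-0.11,0.02],[0,0,0.27]],[0.36,[-0.48,-0.14,0.05],[0,0,0.34]],[0.36,[-0.577,-0.164,0.1],[0,0,0.4]],[0.36,[-0.577,-0.164,0.15],[0,0,0.429]],[0.36,[-0.577,-0.164,0.175],[0,0,0.429]],[0.36,[-0.577,-0.164,0.175],[0,0,0.429]],[0.36,[-0.577,-0.164,0.175],[0,0,0.429]],[0.36,[-0.577,-0.164,0.175],[0,0,0.429]]]}}

```text
time_s: 14.55
eef_pos: [0.417, -0.2386, 0.1305]
orientation: [0.0, 0.993, 0.12, 0.0]
ft_force: [-0.1, 0.1, 1.0]
gripper_width: 0.68
finger_force: 0.0
```

```bash
python3 go.py .4165 -.2393 .025 -76.1
```

```text
t 14.55 p [ 0.417  -0.2386  0.1305] yaw -76.16 J [-0.57 -0.01  2.12  0.    1.03  0.76] F [-0.1  0.1  1. ] w 59.8 ff 0.0
shift [-0.003   0.0021  0.422 ] turn [ 0.0005 -0.0006 -0.0007]
```

The lever is flat (predicted tip (387.7,282)). Descend on the vial and grip it.

{"op": "arm_command", "data": {"targets": [[0.36,[-0.003,0.002,0.08],[0,0,0]],[0.36,[-0.003,0.002,0.18],[0,0,0]],[0.36,[-0.003,0.002,0.28],[0,0,0]],[0.36,[-0.003,0.002,0.37],[0,0,0]],[0.36,[-0.003,0.002,0.42],[0,0,0]],[0.36,[-0.003,0.002,0.42],[0,0,0]],[-1,[-0.003,0.002,0.42],[0,0,0]],[-1,[-0.003,0.002,0.42],[0,0,0]],[-1,[-0.003,0.002,0.42],[0,0,0]],[-1,[-0.003,0.002,0.42],[0,0,0]],[-1,[-0.003,0.002,0.42],[0,0,0]],[-1,[-0.003,0.002,0.42],[0,0,0]]], "newtons": 12}}

```text
time_s: 15.55
eef_pos: [0.4165, -0.2399, 0.026]
orientation: [0.001, 0.993, 0.119, 0.001]
ft_force: [0.1, 0.9, 4.7]
gripper_width: 0.345
finger_force: 12.0
```

```bash
python3 go.py .4165 -.2393 .14 -76.1
```

```text
t 15.55 p [ 0.4165 -0.2399  0.026 ] yaw -76.29 J [-0.57  0.14  2.2   0.    0.8   0.76] F [0.1 0.9 4.7] w 30.4 ff 12.0
shift [ 0.0015 -0.0013 -0.4558] turn [ 0.0013 -0.0012 -0.0022]
```

{"op": "arm_command", "data": {"targets": [[-1,[0,0,-0.05],[0,0,0]],[-1,[0,0,-0.14],[0,0,0]],[-1,[0,0,-0.24],[0,0,0]],[-1,[0,0,-0.34],[0,0,0]],[-1,[0,0,-0.42],[0,0,0]],[-1,[0,0,-0.456],[0,0,0]],[-1,[0,0,-0.456],[0,0,0]],[-1,[0,0,-0.456],[0,0,0]]]}}

```text
time_s: 16.22
eef_pos: [0.4153, -0.2392, 0.1387]
orientation: [0.0, 0.993, 0.119, 0.0]
ft_force: [0.3, -0.3, -0.3]
gripper_width: 0.35
finger_force: 12.0
```

```bash
python3 go.py .4892 -.1870 .14 -76.1
```

```text
t 16.22 p [ 0.4153 -0.2392  0.1387] yaw -76.29 J [-0.57 -0.02  2.12 -0.    1.05  0.76] F [ 0.3 -0.3 -0.3] w 30.8 ff 12.0
shift [ 0.3367 -0.1329 -0.0053] turn [ 0.0002 -0.0002 -0.0023]
```

{"op": "arm_command", "data": {"targets": [[-1,[0.05,-0.02,0],[0,0,0]],[-1,[0.12,-0.05,0],[0,0,0]],[-1,[0.2,-0.08,0],[0,0,0]],[-1,[0.28,-0.11,0],[0,0,0]],[-1,[0.32,-0.13,0],[0,0,0]],[-1,[0.336,-0.133,0],[0,0,0]],[-1,[0.336,-0.133,0],[0,0,0]],[-1,[0.336,-0.133,0],[0,0,0]]]}}

```text
time_s: 16.88
eef_pos: [0.4881, -0.1869, 0.1378]
orientation: [-0.0, 0.993, 0.12, -0.001]
ft_force: [-0.6, 0.7, 0.2]
gripper_width: 0.349
finger_force: 12.0
```

```bash
python3 go.py .4892 -.1870 .085 -76.1
python3 - <<'E'
from h import *
from plant import grab_frame
S=grab_frame("scene");pickle.dump({"scene":S},open("f6.pkl","wb"))
cv2.imwrite("pics/c8.png",crop(S,335,220,125,120,5))
E
```

```text
t 16.88 p [ 0.4881 -0.1869  0.1378] yaw -76.26 J [-0.41  0.07  2.03 -0.    1.05  0.92] F [-0.6  0.7  0.2] w 30.7 ff 12.0
shift [0.0047 0.0015 0.211 ] turn [-0.0007  0.0014 -0.0019]
```

View pics/c8.png

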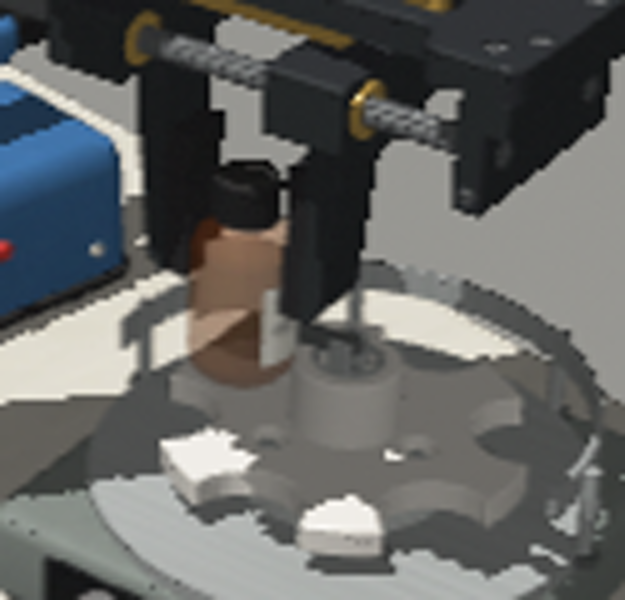

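Vial upright in the grip: cap top centre at crop (247,170), bottom edge near (242,385). I check it against the projection, and the pocket too.

Run:
```python
from h import *
S=pickle.load(open("f6.pkl","rb"))["scene"]
c=lambda X:((proj(S,X)-[335,220])*5+2).round(1)
for xy in((.4881,-.1869),(.4897,-.1869)):
    print(xy,"cap top",c([*xy,.174]),"foot centre",c([*xy,.112]),"side u",[c([xy[0]+s*.0155*.797,xy[1]-s*.0155*.605,.13]) for s in(-1,1)],"foot near edge",c([xy[0]-.0155*.6,xy[1]-.0155*.8,.112]))
    print("pocket ctr plate top",c([*xy,.062]))
# pocket outline at plate top
a=np.radians(13.9+180)
P=np.array([.5441,-.1734])+.056*np.array([np.cos(a),np.sin(a)])
for b in np.linspace(-80,80,5):
    q=P+.0175*np.array([np.cos(a+np.pi+np.radians(b)),np.sin(a+np.pi+np.radians(b))]);print("rim",b,c([*q,.062]))
```

```text
(0.4881, -0.1869) cap top [254.3 166.3] foot centre [246.2 357.2] side u [array([193.6, 303.9]), array([303.3, 302.5])] foot near edge [252.  386.8]
pocket ctr plate top [240.1 501.1]
(0.4897, -0.1869) cap top [258.5 164.6] foot centre [250.3 355.3] side u [array([197.9, 302.1]), array([307.4, 300.7])] foot near edge [256.2 384.9]
pocket ctr plate top [244.1 499.1]
rim -80.0 [299.5 515.3]
rim -40.0 [301.1 491.6]
rim 0.0 [276.4 471.9]
rim 40.0 [237.3 465. ]
rim 80.0 [201.3 473.7]
```

{"op": "arm_command", "data": {"targets": [[-1,[0.006,0.0015,0.04],[0,0,0]],[-1,[0.006,0.0015,0.08],[0,0,0]],[-1,[0.006,0.0015,0.12],[0,0,0]],[-1,[0.006,0.0015,0.15],[0,0,0]],[-1,[0.006,0.0015,0.17],[0,0,0]],[-1,[0.006,0.0015,0.19],[0,0,0]],[-1,[0.006,0.0015,0.21],[0,0,0]],[-1,[0.006,0.0015,0.21],[0,0,0]]]}}

```text
time_s: 17.6
eef_pos: [0.49, -0.1867, 0.0851]
orientation: [-0.0, 0.993, 0.119, -0.001]
ft_force: [0.1, -0.3, 0.2]
gripper_width: 0.347
finger_force: 12.0
```

```bash
python3 go.py .4897 -.1870 .07 -76.1
```

```text
t 17.6 p [ 0.49   -0.1867  0.0851] yaw -76.29 J [-0.41  0.13  2.07 -0.    0.94  0.92] F [ 0.1 -0.3  0.2] w 30.6 ff 12.0
shift [-0.0012  0.0009  0.0604] turn [-0.0007  0.001  -0.0022]
```

Foot is now at about 0.059, just below the plate top (0.062), with no contact. Continue down slowly.

{"op": "arm_command", "data": {"targets": [[-1,[0,0,0.012],[0,0,0]],[-1,[0,0,0.024],[0,0,0]],[-1,[0,0,0.036],[0,0,0]],[-1,[0,0,0.046],[0,0,0]],[-1,[0,0,0.054],[0,0,0]],[-1,[0,0,0.06],[0,0,0]],[-1,[0,0,0.06],[0,0,0]]]}}

```text
time_s: 18.18
eef_pos: [0.4904, -0.1869, 0.0709]
orientation: [-0.0, 0.993, 0.119, -0.0]
ft_force: [0.3, -0.4, -0.7]
gripper_width: 0.349
finger_force: 12.0
```

```bash
python3 go.py .4897 -.1870 .07 -76.1
python3 - <<'E'
from h import *
from plant import grab_frame
S=grab_frame("scene")
cv2.imwrite("pics/c9.png",crop(S,335,240,125,110,5))
E
```

```text
t 18.18 p [ 0.4904 -0.1869  0.0709] yaw -76.29 J [-0.41  0.15  2.08 -0.    0.91  0.92] F [ 0.3 -0.4 -0.7] w 30.7 ff 12.0
shift [-0.0029 -0.0002  0.0037] turn [-0.0002  0.0003 -0.0022]
```

View pics/c9.png

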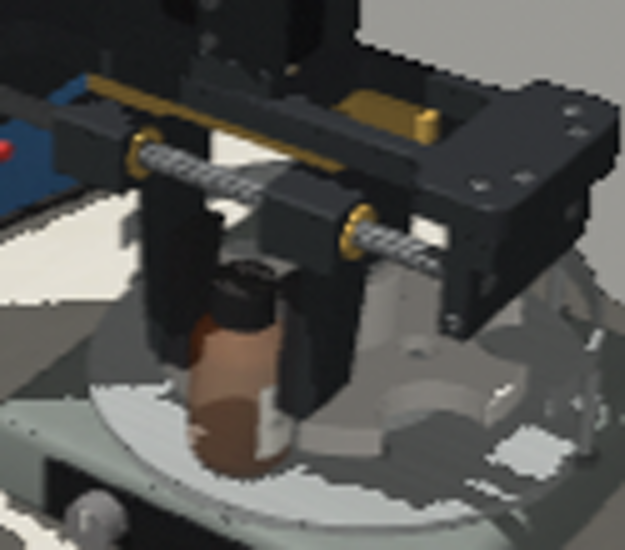

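The vial is in the front pocket, its foot just about on the plate (crop (240,475)). Lower the last millimetre or two.

{"op": "arm_command", "data": {"targets": [[-1,[0,0,0.003],[0,0,0]],[-1,[0,0,0.006],[0,0,0]],[-1,[0,0,0.006],[0,0,0]],[-1,[0,0,0.006],[0,0,0]]]}}

```text
time_s: 18.57
eef_pos: [0.4909, -0.1871, 0.0701]
orientation: [0.0, 0.993, 0.119, 0.0]
ft_force: [-0.1, 0.8, 0.7]
gripper_width: 0.347
finger_force: 12.0
```

```bash
python3 go.py
```

```text
t 18.57 p [ 0.4909 -0.1871  0.0701] yaw -76.29 J [-0.41  0.15  2.08 -0.    0.91  0.92] F [-0.1  0.8  0.7] w 30.5 ff 12.0
```

{"op": "arm_command", "data": {"targets": [[-1,[0,0,0.003],[0,0,0]],[-1,[0,0,0.006],[0,0,0]],[-1,[0,0,0.006],[0,0,0]]]}}

```text
time_s: 18.82
eef_pos: [0.491, -0.1872, 0.07]
orientation: [0.0, 0.993, 0.119, 0.0]
ft_force: [-5.2, 1.6, 12.3]
gripper_width: 0.344
finger_force: 12.0
```

```bash
python3 go.py
```

```text
t 18.82 p [ 0.491  -0.1872  0.07  ] yaw -76.29 J [-0.41  0.15  2.08 -0.    0.91  0.92] F [-5.2  1.6 12.3] w 30.3 ff 12.0
```

Contact. I back off 1 mm, open gradually, then rise.

{"op": "arm_command", "data": {"targets": [[-1,[0,0,-0.006],[0,0,0]],[-0.2,[0,0,-0.006],[0,0,0]],[-0.1,[0,0,-0.006],[0,0,0]],[0.1,[0,0,-0.006],[0,0,0]],[0.3,[0,0,-0.006],[0,0,0]],[0.3,[0,0,-0.006],[0,0,0]],[0.3,[0,0,-0.06],[0,0,0]],[0.3,[0,0,-0.15],[0,0,0]],[0.3,[0,0,-0.28],[0,0,0]],[0.3,[0,0,-0.42],[0,0,0]],[0.3,[0,0,-0.55],[0,0,0]],[0.3,[0,0,-0.55],[0,0,0]]]}}

```text
time_s: 19.82
eef_pos: [0.4949, -0.1888, 0.2136]
orientation: [0.003, 0.993, 0.119, 0.006]
ft_force: [0.8, -0.9, 1.0]
gripper_width: 0.649
finger_force: 0.0
```

{"op": "arm_command", "data": {"targets": [[0.3,[-0.1,0,0],[0,0,0]],[0.3,[-0.2,0,0],[0,0,0]],[0.3,[-0.3,0,0],[0,0,0]],[0.3,[-0.4,0,0],[0,0,0]],[0.3,[-0.4,0,0],[0,0,0]],[0.3,[-0.4,0,0],[0,0,0]]]}}

```text
time_s: 20.32
eef_pos: [0.3928, -0.2108, 0.2054]
orientation: [-0.0, 0.993, 0.118, 0.0]
ft_force: [0.6, -0.1, -0.2]
gripper_width: 0.65
finger_force: 0.0
```

```bash
python3 go.py
python3 - <<'E'
from h import *
from plant import grab_frame
S=grab_frame("scene");T=grab_frame("top")
img=np.zeros((600,800,3),np.uint8)
img[:,:480]=crop(S,345,260,120,150,4)
img[:480,480:]=crop(T,370,180,80,120,4)
cv2.imwrite("pics/c10.png",img)
E
```

```text
t 20.32 p [ 0.3928 -0.2108  0.2054] yaw -76.39 J [-0.55 -0.16  2.11  0.    1.19  0.78] F [ 0.6 -0.1 -0.2] w 57.2 ff 0.0
```

View pics/c10.png

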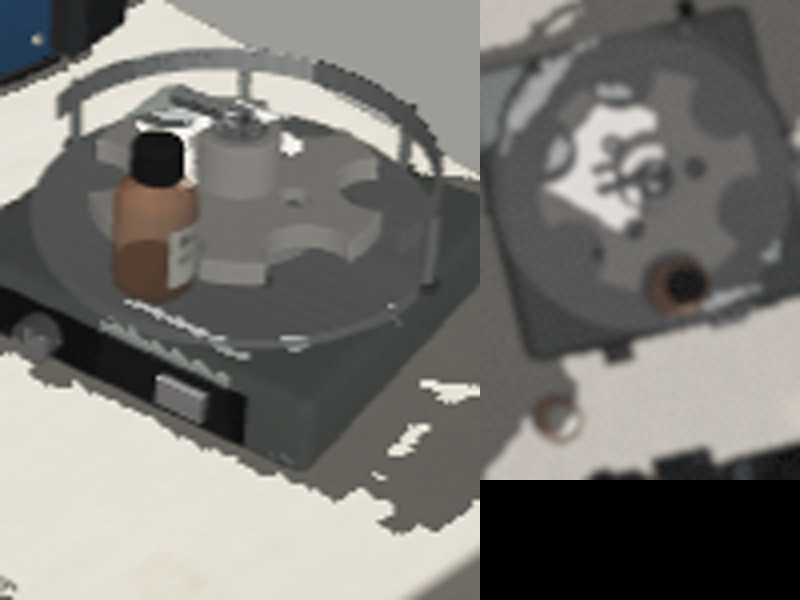

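The vial stands upright in the front pocket (top crop (680,285)), the lever lies flat over the boss at (620,175), and the small vial is unmoved (pixel (389.6,284)). The robot touches nothing, so I hand in.

```bash
python3 -c "
from plant import *
print(sign_off())"
```

```text
the job is handed in; nothing more can be done
None
```

The job is handed in: the six-pocket wheel is home on the turret, the lever is folded flat over it, the large vial stands upright in the front pocket, and the small vial is unmoved, all at about 20 s of the 61 s allowed.

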